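Run the specimen slide past its spring catch, under the dial gauge

TASK

Bring the steel coupon under the dial gauge: with your fingertips press the red catch pad down beside the specimen slide and keep it down while you push the slide's upright tab forward, past the catch; then push on until the slide is fully home and the catch has sprung back up and locked it there. Only press and push, lift nothing: the coupon must stay lying flat in its nest on the slide. Leave everything else on the bench where it is.

Things in the scene. Friction and masses are not known exactly. Their poses are not given: they have to be found in the camera images.
- comparator: Bench thickness comparator, fixed: dark blue base 300 x 200 mm, top 12 mm over the bench, slide on two rails, column, arm, dial gauge. Origin on the bench; x = the way the slide goes home (away from the robot, within 20 degrees), y left, z up. Base: x -150..150, y -95..105 mm. Column at x 70, y 88, 186 high; dial 61 wide at x 70, y 0, height 138. Nothing overhangs pad and tab (y below -50).
- specimen_slide (a joint): Travel of the aluminium slide (140 x 96 mm, top 34 mm over the bench) along comparator x, m: 0 = loading position (start), 0.080 = home against the stop. Friction 1.5 N; stays where left. With the catch up it moves 3 mm at most; the catch must be down 5 mm or more to let it pass. Beyond 0.015 its edge keeps the catch down by itself; the catch springs up when the slide is home (0.077 to 0.080).
- push_tab (a point): Middle of the rear face (operator's side, black rubber) of the slide's upright steel tab; moves with the slide; push it along comparator +x. Tab 6 mm thick; beside the slide it reaches 18 mm left and 14 mm right of this point, 12 mm below and above it (34 to 58 mm over the bench). Its underside clears the raised pad by 4 mm. At the start at comparator x -80, y -66 mm.
- catch (a joint): Press of the spring catch, m: 0 = up (locking), 0.010 = fully down. Spring 4 N at the top, 8 N at the bottom. Pad, bar and tooth move straight down together.
- catch_pad (a point): Centre of the top of the catch's red ribbed pad, 30 mm over the bench when up; moves down with it. Pad 70 mm along comparator x (35 either side of this point), 28 mm wide. At the start the tab's rear face is 25 mm ahead (+x) of this point, so 60 mm of pad lie open behind the tab. Edge of the slide plate 18 mm to the left, 4 mm higher than the pad; free space to the right.
- coupon: The steel coupon to be measured, loose, 50 x 50 x 10 mm, 0.19 kg, lying in the nest on the slide. Origin: centre of its underside.
- nest (a point): Centre of the floor of the nest on the slide: a square of 53 mm with a dark fence 5 mm high, in which the coupon lies; moves with the slide.
- spindle (a point): Lower end of the dial gauge's spindle, held raised 3 mm above the coupon's top; the centre of the coupon is under it when the slide is home.
- next_coupon: Bystander: loose flat steel plate 50 x 80 x 6 mm with two holes, left of the comparator. Origin: centre of its underside.
- gauge_block: Bystander: loose steel gauge block 30 x 20 x 9 mm, right of the comparator. Origin: centre of its underside.
- sample_tin: Bystander: loose round aluminium tin, diameter 69, height 44 mm, right of the comparator. Origin: centre of its underside.
- marker: Bystander: loose grey marker with red cap, 128 mm long, 17 thick, left of the comparator. Origin: on the bench under its middle.
- micrometer: Bystander: loose micrometer with green frame, 155 x 49 x 12 mm, to the right. Origin: on the bench under its middle.
Not all that is in view belongs to the job. Of the things like the coupon, leave any that is black, green or orange; of the rest the smaller one is meant.

How it is judged:
On the way, in this order (a step that is already met when the one before it is completed fails the run):
1. the fingers press the catch down (6 mm or more) while the slide still stands at its loading position (within 4 mm) (value of joint catch above 0.006 m and value of joint specimen_slide below 0.004 m and contact force between the fingers and catch above 0.5 N), for 0.05 s.
2. with the fingers still holding the catch down, the slide has been pushed past its tooth (more than 6 mm) (value of joint catch above 0.005 m and value of joint specimen_slide above 0.006 m and contact force between the fingers and catch above 0.5 N), for 0.05 s.
At the end, for the whole second after the job is handed in: The slide is home (0.077 m or more of 0.080), the catch is up again (within 2 mm) and locks it, the coupon lies flat in its nest (within 6 mm of its centre) with its middle under the spindle (within 8 mm), all at rest (value of joint specimen_slide above 0.077 m and value of joint catch below 0.002 m and velocity of joint specimen_slide between -0.005 and 0.005 m/s and distance between coupon and nest below 0.006 m and angle between coupon's own z axis and vertical below 0.08 rad and horizontal distance between coupon and spindle below 0.008 m and linear speed of coupon below 0.01 m/s); the robot touches nothing.
It fails at once if the coupon leaves its nest or is lifted (more than 8 mm from the nest's centre, or tilted) (distance between coupon and nest above 0.008 m or angle between coupon's own z axis and vertical above 0.2 rad).
It fails at once if a bystander is moved by more than 15 mm or lifted (distance of any of next_coupon, gauge_block, sample_tin, marker, micrometer from where it was at the start of the episode above 0.015 m).
It also fails if it takes over 35 s, if anything falls off the work surface, if the arm or the gripper's body presses on something with over 40 N, if the wrist force passes 120 N, or if a joint passes its speed limit or range.

ROBOT

A 6-joint arm with a two-finger parallel gripper is mounted at the origin on a cart in front of the work surface, level with it; the furniture and walls round the work are solid. World frame = base frame: x ahead of the robot, y to its left, z up, the work surface at z = 0. Lengths are in m, angles in rad, forces in N, time in s.
With the tool pointing down it reaches from about 0.375 to 0.825 m from the base axis. Payload 5.5 kg.
Tool frame: the origin (TCP) lies between the finger pads; the fingertips stand 19 mm ahead of it and the grasp point (between the pads) is the TCP; z points along the fingers, y is the line along which they close (so a half turn about z gives the same grasp; the last joint's range is limited). The gripper opens to 85 mm and grips with 20 to 120 N. Pads are 22 mm wide; open, the fingers measure 114 mm over their backs; the gripper's body (76 mm by 85 mm) begins 54 mm behind the grasp point. The pads swing forward as they close: fully open they stand 13 mm farther back than shut.
Start: joints at [1.197, 0.314, -0.047, 1.21, 0, 1.571], TCP at [0.219, 0.559, 0.25] pointing down, gripper open.
Joint ranges: [-2.67, 2.67], [-0.69, 1.73], [-1.03, 1.25], [-2.08, 2.16], [-1.42, 1.45], [-3.14, 3.14]. Speed limits (rad/s): [2.39, 2.39, 3.01, 3.14, 3.14, 3.14].

INTERFACE

Orientations are given as a unit quaternion [w, x, y, z].
In Python, from cell import ctrl, cams, workorder gives the robot as it stands.
- The arm moves only by the shell command python3 -m handwheel 'ROWS' [FORCE]. ROWS is JSON, a list of rows, each a list of 3 entries, a list of its own where there are three numbers: the shift along the tool's x, y, z in mm, then the turn, a rotation vector about the tool's x, y, z in degrees, then the gripper command: -1 is shut, 1 is fully open, values between are in proportion. In form: [[[x, y, z], [wx, wy, wz], jaw], ...]. A call has 1 to 20 rows; each row is the pose to reach, as a shift and turn from the pose commanded when the call began, along the tool's axes at that moment; what a row does not reach only later rows make up. A row lasts 1/12 s, in which the tool goes at most 41.7 mm and 7.16 degrees, less where a joint would pass 70% of its speed; a pose out of reach is approached as far as the arm can. A call with a gripper value outside its range is refused whole. The fingers move at their own pace and stop on an object; FORCE is the grip in N (left out, the last holds). Time passes only in rows, so rows that repeat a pose let the fingers close. It gives the time, the measured TCP pose, the force, the opening and the grip force at its end, in the units of the state.
- ctrl.state(): the state, without advancing time (a new reading comes with each control period).
- cams.camera(name): name is "side" or "top"; returns a dict with "image" (420x560x3 uint8, red, green, blue), "fx", "fy", "cx", "cy" (pixels), "k1" (the pictures are not rectified: a ray, as slopes to the right and down, at radius r is drawn at 1 + k1 r^2 times it, then the intrinsics apply), "T" (4x4, takes a point from camera to world coordinates). Camera axes: x right, y up, looking along -z (the intrinsics and any distortion apply to the point x, -y, -z); pixel columns grow to the right and rows downward; lengths in m; the calibration is good to about 2 mm. A picture is of the moment at which its call begins. There is no depth.
- workorder.job_done(): hands the job in; it is judged then, once.
The state is a dict: "clock": time; "joint_positions": joint angles; "dq": joint speeds; "tau": joint torques, N m; "tool_pos": TCP position; "ee_rot": TCP orientation; "contact_force": force on the tool from outside, world axes, zero at the start; "ft_torque": the same for the moment, N m; "gripper_width": finger opening in m; "grip_force": force on a finger pad.
Only numpy, scipy, OpenCV 4.12 (cv2) and the standard library are available. Lean on these libraries where they do the work, as an engineer would, in place of code of your own. Each camera call takes 0.05 s, during which the arm holds its last target. There are 200 camera calls.

## Working session

There is one attempt and no reset: what is moved stays moved. The work goes in short steps, Python scripts to look and compute and a shell command to move; the robot and the scene stay as the last step left them, time stands still between calls to the robot, and variables do not carry over. Pictures are saved under pics/ and viewed, at most 10 in all, crops included, and the job is handed in when it is done.

```bash
mkdir -p pics; ls; cat > h.py <<'E'
import numpy as np, cv2
from cell import ctrl, cams, workorder
def snap(n,f=None):
    c=cams.camera(n)
    if f: cv2.imwrite('pics/'+f,c['image'][:,:,::-1])
    return c
def ray(c,u,v):
    K=np.array([[c['fx'],0,c['cx']],[0,c['fy'],c['cy']],[0,0,1.]])
    p=cv2.undistortPoints(np.array([[[u,v]]],float),K,np.array([c['k1'],0,0,0.]))[0,0]
    T=np.array(c['T']); d=T[:3,:3]@np.array([p[0],-p[1],-1]); return T[:3,3],d
def onz(c,u,v,z):
    o,d=ray(c,u,v); return o+d*(z-o[2])/d[2]
def proj(c,P):
    T=np.array(c['T']); q=T[:3,:3].T@(np.array(P)-T[:3,3]); x,y=q[0]/-q[2],-q[1]/-q[2]; s=1+c['k1']*(x*x+y*y)
    return c['fx']*x*s+c['cx'],c['fy']*y*s+c['cy']
E
python3 - <<'E'
from h import *
for n in('top','side'):
    c=snap(n,n+'0.png'); print(n,c['k1'],np.round(c['T'],3).tolist())
    cv2.imwrite
s=ctrl.state(); print(s)
E
```

```text
pics
top 0.03641089377894429 [[-0.028, 0.984, -0.175, 0.354], [-1.0, -0.026, 0.013, -0.021], [0.008, 0.175, 0.985, 1.25], [0.0, 0.0, 0.0, 1.0]]
side -0.04233924233505018 [[0.643, 0.667, -0.377, 0.176], [-0.766, 0.567, -0.303, -0.379], [0.011, 0.483, 0.875, 1.019], [0.0, 0.0, 0.0, 1.0]]
{'clock': 0.1, 'joint_positions': array([ 1.19698828e+00,  3.14166599e-01, -4.79500545e-02,  1.21021784e+00,
       -2.58561433e-07,  1.57081424e+00]), 'dq': array([-0.00015738, -0.00243357,  0.0019343 ,  0.00092412, -0.00099775,
       -0.00069323]), 'tau': array([-1.55745856e-04, -5.40768099e+01,  3.40540123e+01,  1.12531468e-02,
        6.60270302e-05, -3.39975962e-06]), 'tool_pos': array([0.21892099, 0.55811492, 0.24952673]), 'ee_rot': array([-1.42775123e-04,  1.85826480e-01,  9.82582275e-01, -7.55712347e-04]), 'contact_force': array([-0.46979784,  0.79970332, -0.06526944]), 'ft_torque': array([0.04731064, 0.05245856, 0.00913695]), 'grip_force': 0.0, 'gripper_width': 0.08536629164415192}
```

View pics/top0.png

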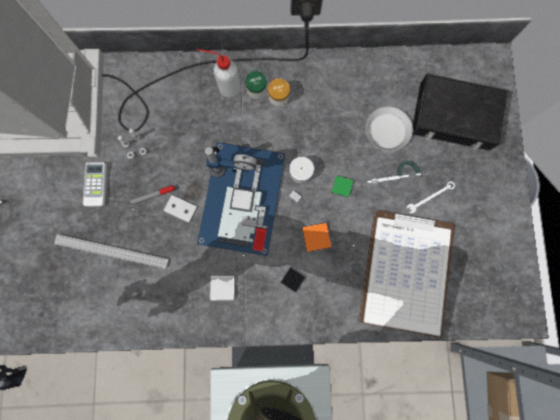

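View pics/side0.png

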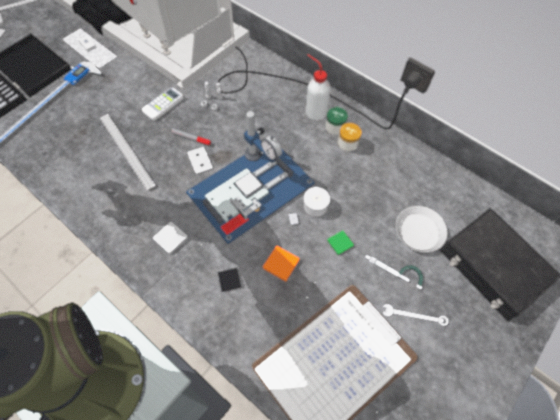

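Top view: the comparator's dark blue base has corners at about (222,145), (284,155), (267,253) and (199,243). The red pad is at (260,238), the tab just ahead of it at (262,215), and the coupon in its nest at (242,199). Coupon-like candidates are green (342,186), orange (317,237), black (292,279), the white/light block at (222,288) and the piece in the nest at (242,199). The first three are excluded by colour. I'll check the nest piece against the light block in an enlarged crop.

```bash
python3 - <<'E'
from h import *
img={}
res={}
for n in('top','side'):
    c=snap(n); im=c['image']; hsv=cv2.cvtColor(im,cv2.COLOR_RGB2HSV)
    m=cv2.inRange(hsv,(100,90,30),(125,255,160))
    m=cv2.morphologyEx(m,cv2.MORPH_CLOSE,np.ones((25,25)))
    k,l,st,ce=cv2.connectedComponentsWithStats(m)
    ref=(240,200) if n=='top' else (250,190)
    i=min((i for i in range(1,k) if st[i,4]>1500),key=lambda i:np.hypot(*(ce[i]-ref)))
    cn=cv2.findContours((l==i).astype('u1'),0,2)[0][0].astype(float).reshape(-1,2)
    W=np.array([onz(c,u,v,.012)[:2] for u,v in cn])
    r=cv2.minAreaRect((W*1000).astype('f4')); print(n,'base',r,cv2.boxPoints(r).round().tolist())
    m=cv2.inRange(hsv,(0,150,70),(6,255,255))|cv2.inRange(hsv,(172,150,70),(180,255,255))
    k,l,st,ce=cv2.connectedComponentsWithStats(m)
    for i in range(1,k):
        if st[i,4]>40:
            P=[onz(c,u,v,.030)[:2]*1000 for v,u in np.argwhere(l==i)]
            r=cv2.minAreaRect(np.array(P,'f4')); print('red',st[i],ce[i].round(1),np.round(r[0]),np.round(r[1]),r[2])
    if n=='top': x0,y0,w,h=190,140,100,165
    else: x0,y0,w,h=150,100,180,165
    img[n]=cv2.resize(im[y0:y0+h,x0:x0+w,::-1],None,fx=3.6 if n=='top' else 2.4,fy=3.6 if n=='top' else 2.4,interpolation=2)
H=max(i.shape[0] for i in img.values())
cv2.imwrite('pics/c1.png',np.hstack([cv2.copyMakeBorder(i,0,H-i.shape[0],0,0,0) for i in img.values()]))
E
```

```text
top base ((612.4537963867188, 75.69989776611328), (215.81991577148438, 297.1896667480469), 79.15387725830078) [[446.0, -2.0], [738.0, -58.0], [779.0, 154.0], [487.0, 210.0]]
red [217  56  12  13 125] [222.9  61.8] [1013.  116.] [32. 38.] 89.38875579833984
red [160 186  14   8  70] [166.6 189.3] [636. 274.] [14. 39.] 17.728193283081055
red [253 228  13  23 221] [259.2 239. ] [490.  19.] [27. 60.] 78.68761444091797
side base ((615.8643798828125, 95.83668518066406), (258.11553955078125, 294.4676208496094), 79.04124450683594) [[447.0, -3.0], [736.0, -59.0], [785.0, 195.0], [496.0, 251.0]]
red [314  70  13  11 102] [320.   75.2] [1060.  167.] [43. 39.] 57.692996978759766
red [197 137  13   8  57] [203.1 140.5] [631. 266.] [14. 39.] 18.302743911743164
red [222 214  25  20 228] [233.2 223.8] [491.  18.] [27. 63.] 78.17462921142578
```

View pics/c1.png

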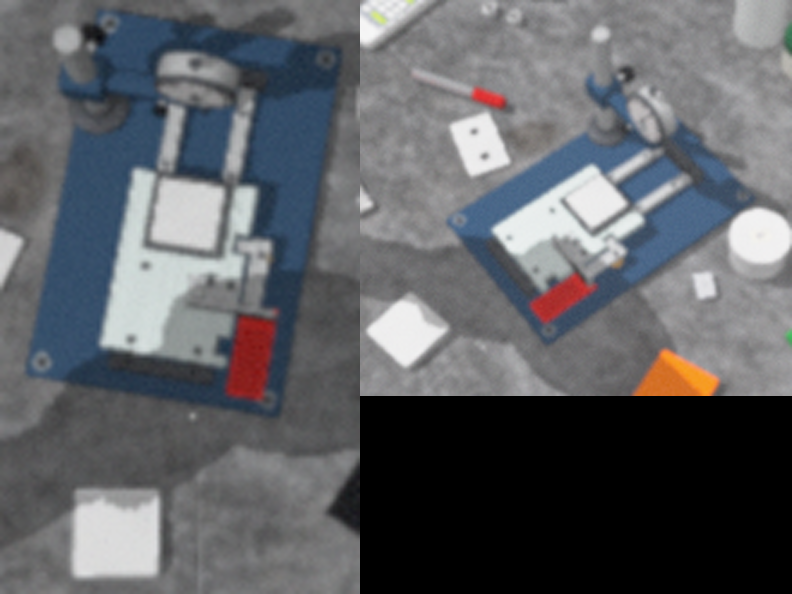

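The crop shows the smaller silver-white square in the nest on the slide at top px (242,199): that is the coupon. The larger light square at (222,288) is a decoy, so I leave it. The pad lies directly behind the tab. Base corner and pad agree on the pose: origin about (612, 62) mm, yaw about -10.9°. I approach with the fingers shut and their closing line along comparator x.

```bash
python3 -m handwheel '[[[-459,-405,100],[0,0,79.5],-1],[[-459,-405,100],[0,0,79.5],-1],[[-459,-405,100],[0,0,79.5],-1],[[-459,-405,100],[0,0,79.5],-1],[[-459,-405,100],[0,0,79.5],-1],[[-459,-405,100],[0,0,79.5],-1],[[-459,-405,100],[0,0,79.5],-1],[[-459,-405,100],[0,0,79.5],-1],[[-459,-405,100],[0,0,79.5],-1],[[-459,-405,100],[0,0,79.5],-1],[[-459,-405,100],[0,0,79.5],-1],[[-459,-405,100],[0,0,79.5],-1],[[-459,-405,100],[0,0,79.5],-1],[[-459,-405,100],[0,0,79.5],-1],[[-459,-405,100],[0,0,79.5],-1],[[-459,-405,160],[0,0,79.5],-1],[[-459,-405,160],[0,0,79.5],-1],[[-459,-405,160],[0,0,79.5],-1],[[-459,-405,160],[0,0,79.5],-1]]'
python3 - <<'E'
from h import *
o=[]
for n,(x0,y0) in (('top',(200,140)),('side',(170,120))):
    c=snap(n); o.append(cv2.resize(c['image'][y0:y0+130,x0:x0+100,::-1],None,fx=4,fy=4,interpolation=2))
    P=ctrl.state()['tool_pos']; print(n,proj(c,P-[0,0,.019]))
cv2.imwrite('pics/c2.png',np.hstack(o)); s=ctrl.state(); print(s['tool_pos'],s['ee_rot'],s['gripper_width'],s['contact_force'])
E
```

```text
clock: 1.78
tool_pos: [0.4973, 0.0138, 0.0896]
ee_rot: [-0.001, 0.771, 0.637, -0.001]
contact_force: [-0.2, 0.7, 0.1]
gripper_width: 0.0001
grip_force: 0.0
top (np.float64(260.46036843207617), np.float64(233.76795265777287))
side (np.float64(235.40459746425924), np.float64(214.31208130356816))
[0.49937387 0.01428776 0.09160499] [5.13189442e-04 7.70940012e-01 6.36907244e-01 6.30822077e-04] -0.0002152027415111125 [ 0.49909885 -0.56513066  0.59769017]
```

View pics/c2.png

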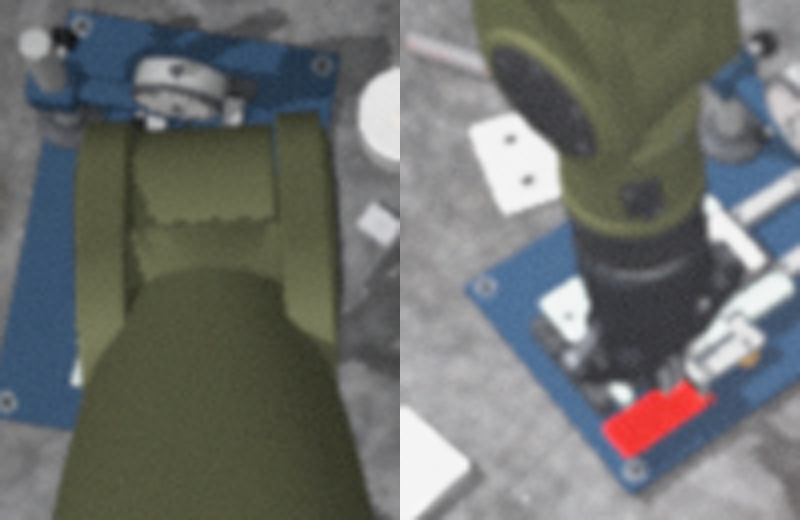

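The side crop shows the closed tips at about px (238,214), right above the red pad (235,223) and behind the tab. This matches the prediction. Now I press down in steps.

```bash
python3 -m handwheel '[[[0,0,20],[0,0,0],-1],[[0,0,34],[0,0,0],-1],[[0,0,40],[0,0,0],-1],[[0,0,43],[0,0,0],-1],[[0,0,45],[0,0,0],-1],[[0,0,45],[0,0,0],-1],[[0,0,45],[0,0,0],-1]]'
```

```text
clock: 2.47
tool_pos: [0.4988, 0.0144, 0.0463]
ee_rot: [-0.0, 0.771, 0.637, 0.001]
contact_force: [-2.0, 0.8, 4.4]
gripper_width: 0.0002
grip_force: 2.2
```

```bash
python3 -m handwheel '[[[0,0,2],[0,0,0],-1],[[0,0,4],[0,0,0],-1],[[0,0,5],[0,0,0],-1],[[0,0,5],[0,0,0],-1],[[0,0,5],[0,0,0],-1],[[0,0,5],[0,0,0],-1]]'; python3 -c "
from h import *
o=[]
for i in range(8):
    snap('side'); s=ctrl.state(); o.append(np.r_[s['tool_pos']*1000,s['contact_force']])
print(np.mean(o,0).round(2), np.std(o,0).round(2))"
```

```text
clock: 2.97
tool_pos: [0.499, 0.0143, 0.0412]
ee_rot: [0.0, 0.771, 0.637, 0.001]
contact_force: [-2.5, 1.2, 5.9]
gripper_width: 0.0
grip_force: 3.2
[499.01  14.28  41.22  -2.74   2.05   6.26] [0.01 0.01 0.   0.45 0.23 0.39]
```

```bash
python3 -m handwheel '[[[0,0,1],[0,0,0],-1],[[0,0,1.5],[0,0,0],-1],[[0,0,1.5],[0,0,0],-1],[[0,0,1.5],[0,0,0],-1]]'; python3 -c "
from h import *
o=[]
for i in range(6):
    c=snap('side','s3.png' if i==5 else None); s=ctrl.state(); o.append(np.r_[s['tool_pos']*1000,s['contact_force']])
print(np.mean(o,0).round(2))
cv2.imwrite('pics/c3.png',cv2.resize(c['image'][170:260,180:300,::-1],None,fx=6,fy=6,interpolation=2))"
```

```text
clock: 3.7
tool_pos: [0.499, 0.0143, 0.0397]
ee_rot: [0.0, 0.771, 0.637, 0.001]
contact_force: [-3.0, 1.9, 7.7]
gripper_width: -0.0002
grip_force: 3.4
[499.01  14.28  39.77  -2.95   2.15   6.9 ]
```

View pics/c3.png

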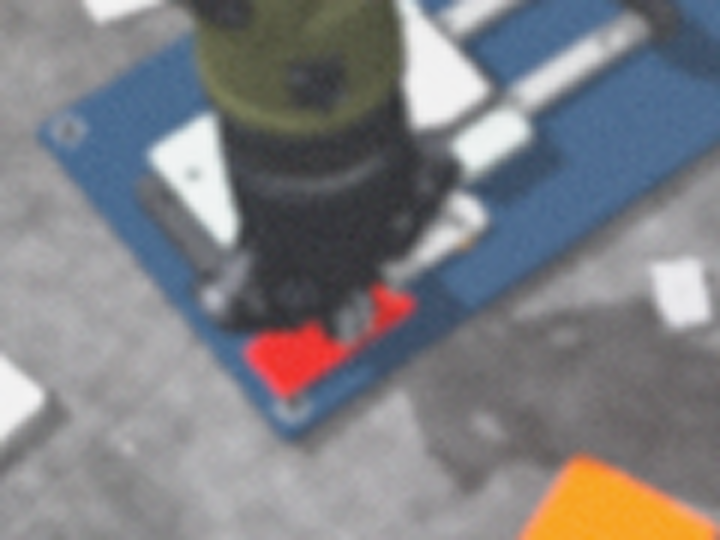

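The pad is held down with the tips on it and a gap of a few mm to the tab. Now I push forward along tool +y, keeping the same depth.

```bash
python3 -m handwheel '[[[0,3,0],[0,0,0],-1],[[0,6,0],[0,0,0],-1],[[0,8,0],[0,0,0],-1],[[0,10,0],[0,0,0],-1],[[0,12,0],[0,0,0],-1],[[0,14,0],[0,0,0],-1],[[0,16,0],[0,0,0],-1],[[0,18,0],[0,0,0],-1],[[0,20,0],[0,0,0],-1],[[0,22,0],[0,0,0],-1],[[0,24,0],[0,0,0],-1],[[0,26,0],[0,0,0],-1],[[0,28,0],[0,0,0],-1],[[0,28,0],[0,0,0],-1]]'; python3 -c "
from h import *
for i in range(2): c=snap('side')
cv2.imwrite('pics/c4.png',cv2.resize(c['image'][160:260,180:320,::-1],None,fx=5.5,fy=5.5,interpolation=2))"
```

```text
clock: 5.17
tool_pos: [0.5254, 0.0087, 0.0394]
ee_rot: [-0.0, 0.771, 0.637, -0.0]
contact_force: [-6.4, 1.2, 7.2]
gripper_width: -0.0003
grip_force: 4.1
```

View pics/c4.png

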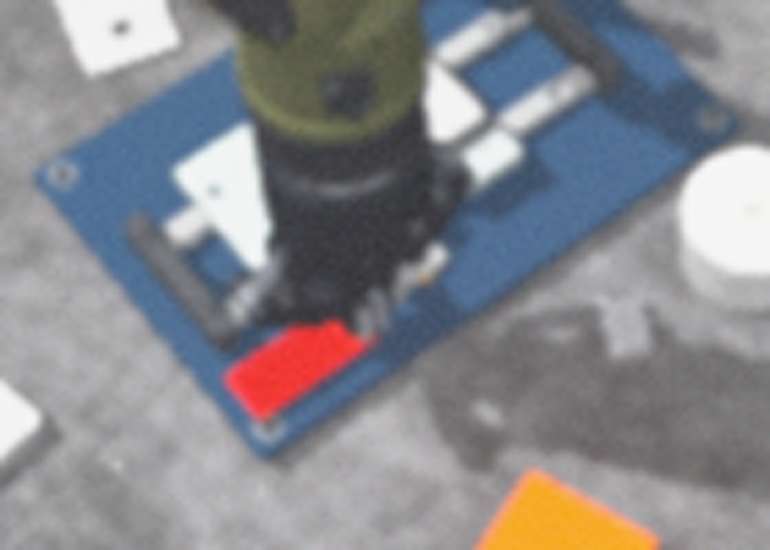

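The slide has moved clear of the dark rear bar, with rail showing behind it. I go a little further with the pad held, then lift the tips clear of it and push on towards home.

```bash
python3 -m handwheel '[[[0,2,0],[0,0,0],-1],[[0,4,0],[0,0,0],-1],[[0,5,0],[0,0,0],-1],[[0,6,-6],[0,0,0],-1],[[0,7,-12],[0,0,0],-1],[[0,8,-17],[0,0,0],-1],[[0,11,-18],[0,0,0],-1],[[0,15,-18],[0,0,0],-1],[[0,19,-18],[0,0,0],-1],[[0,23,-18],[0,0,0],-1],[[0,27,-18],[0,0,0],-1],[[0,31,-18],[0,0,0],-1],[[0,35,-18],[0,0,0],-1],[[0,39,-18],[0,0,0],-1],[[0,43,-18],[0,0,0],-1],[[0,47,-18],[0,0,0],-1],[[0,50,-18],[0,0,0],-1],[[0,52,-18],[0,0,0],-1],[[0,52,-18],[0,0,0],-1]]'
```

```text
clock: 6.85
tool_pos: [0.5777, -0.0017, 0.057]
ee_rot: [0.001, 0.771, 0.636, 0.0]
contact_force: [-2.3, -1.1, -0.4]
gripper_width: 0.0
grip_force: 1.1
```

```bash
python3 -m handwheel '[[[0,2,0],[0,0,0],-1],[[0,4,0],[0,0,0],-1],[[0,5,0],[0,0,0],-1],[[0,6,0],[0,0,0],-1],[[0,7,0],[0,0,0],-1],[[0,7,0],[0,0,0],-1]]'; python3 -c "
from h import *
for i in range(2): c=snap('side')
cv2.imwrite('pics/c5.png',cv2.resize(c['image'][160:260,180:320,::-1],None,fx=5.5,fy=5.5,interpolation=2))
s=ctrl.state();print(s['tool_pos'],s['contact_force'])"
```

```text
clock: 7.35
tool_pos: [0.583, -0.0023, 0.057]
ee_rot: [-0.001, 0.771, 0.637, -0.0]
contact_force: [-7.4, 0.3, 4.9]
gripper_width: -0.0002
grip_force: 3.6
[ 0.58306111 -0.00227881  0.05705485] [-7.83268925 -0.24590302  5.41860745]
```

View pics/c5.png

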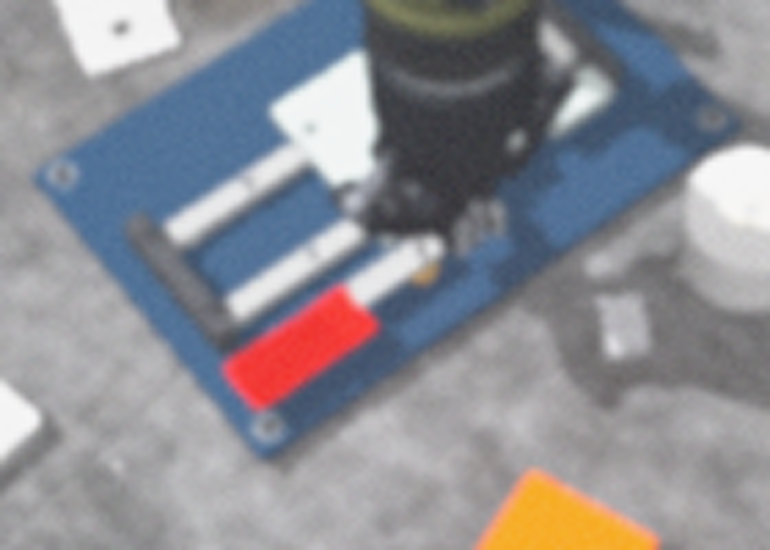

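The slide is almost or fully home and the push force has risen to 8 N. The 5 N upward suggests the sprung-up catch bar is touching the tips, so I raise them a bit while still pushing.

```bash
python3 -m handwheel '[[[0,0,-4],[0,0,0],-1],[[0,0,-8],[0,0,0],-1],[[0,1,-8],[0,0,0],-1],[[0,2,-8],[0,0,0],-1],[[0,3,-8],[0,0,0],-1],[[0,3,-8],[0,0,0],-1]]'; python3 -c "
from h import *
for i in range(3):
    c=snap('side');s=ctrl.state();print(s['tool_pos'],s['contact_force'])"
```

```text
clock: 7.95
tool_pos: [0.5837, -0.0023, 0.0646]
ee_rot: [-0.003, 0.771, 0.637, -0.002]
contact_force: [-12.8, 2.0, 7.6]
gripper_width: -0.0003
grip_force: 6.8
[ 0.58367266 -0.00229828  0.06464153] [-13.39144106   2.63184899   6.52710963]
[ 0.58363706 -0.00229171  0.06462345] [-13.61416329   2.2445492    7.06035503]
[ 0.5836699  -0.00230365  0.06465743] [-13.29621154   2.80438263   6.40393566]
```

It is against the stop: 3 mm more commanded gave 0.6 mm. I back off, rise and look.

```bash
python3 -m handwheel '[[[0,-4,0],[0,0,0],-1],[[0,-15,0],[0,0,0],-1],[[0,-25,-20],[0,0,0],-1],[[0,-45,-50],[0,0,0],-1],[[0,-80,-80],[0,0,0],-1],[[0,-120,-110],[0,0,0],-1],[[0,-150,-150],[0,0,0],-1],[[100,-150,-150],[0,0,0],-1],[[200,-150,-150],[0,0,0],-1],[[200,-150,-150],[0,0,0],-1],[[200,-150,-150],[0,0,0],-1],[[200,-150,-150],[0,0,0],-1],[[200,-150,-150],[0,0,0],-1]]'; python3 -c "
from h import *
o=[]
for n,(x0,y0) in (('top',(195,140)),('side',(180,120))):
    c=snap(n)
    im=c['image']; o.append(cv2.resize(im[y0:y0+125,x0:x0+(100 if n=='top' else 140),::-1],None,fx=3.3,fy=3.3,interpolation=2))
    hsv=cv2.cvtColor(im,cv2.COLOR_RGB2HSV); m=cv2.inRange(hsv,(0,150,70),(6,255,255))|cv2.inRange(hsv,(172,150,70),(180,255,255))
    k,l,st,ce=cv2.connectedComponentsWithStats(m)
    print(n,[(st[i][:4].tolist(),ce[i].round(1)) for i in range(1,k) if st[i,4]>100])
    R=lambda x,y:[.6118+.982*x+.189*y,.0624-.189*x+.982*y]
    for z in(.03,.02): print('expected pad centre z',z,np.round(proj(c,R(-.105,-.066)+[z]),1))
    print('tab rear top at .080/.077',[np.round(proj(c,R(t,-.066)+[.058]),1) for t in(0,-.003)])
cv2.imwrite('pics/c6.png',np.hstack(o)); s=ctrl.state();print(s['clock'],s['tool_pos'],s['contact_force'])"
```

```text
clock: 9.18
tool_pos: [0.4803, 0.2283, 0.2166]
ee_rot: [-0.0, 0.769, 0.639, 0.004]
contact_force: [-0.2, -0.5, 0.8]
gripper_width: -0.0003
grip_force: 0.0
top [([217, 55, 13, 14], array([222.9,  61.7])), ([253, 225, 14, 26], array([259.6, 237.5]))]
expected pad centre z 0.03 [259.7 236.5]
expected pad centre z 0.02 [259.9 236.9]
tab rear top at .080/.077 [array([265.9, 197.5]), array([265.7, 198.5])]
side [([314, 70, 13, 11], array([320.1,  75.3])), ([221, 213, 27, 21], array([233.9, 223.2]))]
expected pad centre z 0.03 [234.9 222.1]
expected pad centre z 0.02 [235.2 223.9]
tab rear top at .080/.077 [array([266.6, 194.7]), array([265.7, 195.4])]
9.2833 [0.47864572 0.22342768 0.215606  ] [-0.47697906 -0.88535154 -0.16575191]
```

View pics/c6.png

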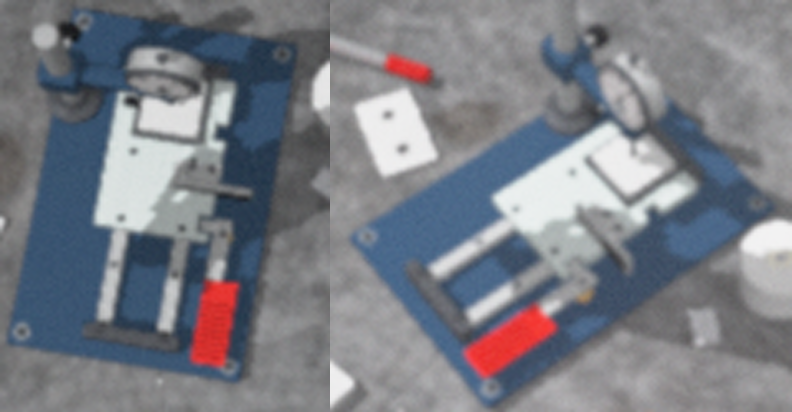

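Both views show the slide against its stop, the coupon square in the nest under the spindle (side crop px (630,150)), and the tooth behind the slide's edge. The pad's lower rim is back at row 234, as at the start; pressed, it was at about 236.5. The robot is clear.

```bash
python3 -c "
from h import *
print(workorder.job_done())"
```

```text
the job is handed in; nothing more can be done
None
```

The job is handed in: the last pictures show the slide home against its stop with the catch back up, the coupon flat in its nest under the spindle and the robot clear of everything, though no verdict came back from the judging.

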